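Lock the tang rest's adjusting screw with its jam nut

TASK

On the gem polisher's bench, turn the tang rest's blue adjusting screw clockwise until the white end of its key points along the white line on the casting's arm. Then run the steel hex jam nut down clockwise until you feel it meet the spring washer, snug it by about another 35 degrees from there without crushing the washer, and let go. Keep the screw on its line, and leave the bottle, the jar and the spanner alone.

Things in the scene. Friction and masses are not known exactly. Their poses are not given: they have to be found in the camera images.
- rest: Grey cast tang rest, fixed to the bench. Origin on the vertical screw and nut axis at bench level; +x runs along the arm to the column. Base 170x100x12 mm (x -40 to 130); column 36x56 at x=107, 58 high; arm 30 wide, top 58 high, the white line along +x on it (x 27 to 101); round steel boss 29 in diameter under the nut, top 86 high. Flat red bar 34x200 along y on the base, top 20 high.
- screw (a joint): Angle of the adjusting screw, rad (plain number); 0 = white end of the key points along the white line (+x of the rest); grows clockwise seen from above. Starts with the key 0.5 to 1.1 rad anticlockwise of the line (negative). Takes about 0.07 N m to turn, stays where left; its height does not change.
- key_top (a point): Centre of the top of the screw's key: an upright blue blade 26 mm long, 8 thick, 30 high, on the axis, top 146 mm above the bench; x axis along the blade to its white end. Grip it across the 8 mm. Below the blade, at 116 mm, the round screw (21 mm diameter) begins, inside the nut.
- nut: Steel hex jam nut on the screw below the key, 34 mm across flats, 39 over corners, 18 high. Origin at the centre of its underside; x axis square to a pair of flats (red dash there on top), flats every 60 deg. Clockwise from above lowers it 8 mm a turn (1.27 mm/rad). About 0.05 N m of drag, stays where left. Starts with its underside 91.5 to 92.2 mm above the bench.
- nut_top (a point): Centre of the top face of the jam nut, 18 mm above its underside. The fingers grip the nut's flats with the narrower key standing up between them.
- washer: Brass spring washer 30 mm across, on the boss under the nut. Washers of different thickness are fitted: its top is 87 to 90 mm above the bench, so where the nut meets it must be felt (origin on the axis, inside the boss, not at its top). From contact the torque climbs about 0.2 to 0.3 N m per rad above the drag; let go, the nut stays locked. Snug: 0.4 to 0.9 rad past contact. 1.05 rad past crushes it.
- oil_bottle: Blue bottle, 34 mm in diameter, 85 mm high, standing beside the rest; origin at the centre of its underside. Leave alone.
- jar: Glass jar with copper lid, 50 mm in diameter, 45 mm high, standing beside the rest; origin at the centre of its underside. Leave alone.
- spanner: Steel spanner 160 mm long lying on the bench on the robot's side of the rest; x along its length. Leave alone.
Things that resemble listed ones, but are neither listed nor needed, are in the scene too. Of the things like the rest, leave any that is purple; of the rest the larger one is meant.

How it is judged:
By the outcome, as a careful person would: the job done as asked, in the order asked, and still so for the second after the job is handed in, with the robot touching nothing.
It also fails if it takes over 72 s, if anything falls off the work surface, if the arm or the gripper's body presses on something with over 40 N, if the wrist force passes 120 N, or if a joint passes its speed limit or range.

ROBOT

A 7-joint arm with a two-finger parallel gripper is mounted at the origin on the work surface. World frame = base frame: x ahead of the robot, y to its left, z up, the work surface at z = 0. Lengths are in m, angles in rad, forces in N, time in s.
With the tool pointing down it reaches from about 0.35 to 0.9 m from the base axis. Payload 19.9 kg.
Tool frame: the origin (TCP) lies between the finger pads; the fingertips stand 19 mm ahead of it and the grasp point (between the pads) is the TCP; z points along the fingers, y is the line along which they close (so a half turn about z gives the same grasp; the last joint's range is limited). The gripper opens to 94 mm and grips with 3 to 60 N. Pads are 16 mm wide; open, the fingers measure 119 mm over their backs; the gripper's body (75 mm by 177 mm) begins 78 mm behind the grasp point.
Start: joints at [1.22, 0.417, -0.01, 1.614, 0.005, 1.111, -0.053], TCP at [0.19, -0.595, 0.224] pointing down, gripper open.
Joint ranges: [-2.81, 2.81], [-0.39, 2.02], [-1.27, 1.25], [0.06, 2.57], [-1.19, 4.33], [0.19, 2], [-2.82, 2.82]. Speed limits (rad/s): [1.89, 1.89, 2.39, 2.39, 3.01, 3.01, 3.01].

INTERFACE

Orientations are given as a 3x3 rotation matrix whose columns are the frame's x, y, z axes.
In Python, from rig import robot gives the robot as it stands. Calls block until the motion is done:
- robot.move_ptp(position, orientation): joint-space move of the TCP to a pose.
- robot.move_linear(position, velocity=0.15, frame=None, threshold=None): straight line of the TCP; frame=None keeps the orientation; velocity is the mean speed in m/s. With threshold (N) it stops when the force on the tool has changed by that much, and returns True; else False.
- robot.goto_joints(angles): joint-space move.
- robot.gripper_to(opening): finger opening in m; the grip force is fixed at half the most; returns when the fingers have stopped.
- robot.pause(seconds).
- robot.ik(position, orientation): joint angles nearest the present ones, or None.
- robot.get_state(): the state.
- robot.grab_frame(name): name is "scene" or "top" or "wrist"; returns the picture (384x512x3 uint8, red, green, blue); there is no depth.
- robot.camera_info(name): a dict with "fx", "fy", "cx", "cy" (pixels), "rvec" (rotation vector, rad) and "tvec" (3), from world to camera coordinates, as OpenCV has them. Camera axes: x right, y down, z forward; pixel columns grow to the right and rows downward; lengths in m; the calibration is good to about 2 mm. A picture is of the moment at which its call begins: read the wrist's pose just before it. camera_info takes no time and is no camera call; for the wrist camera it gives the pose at the moment of the call.
A pose or a line that the arm cannot do raises robot.PlanningError and nothing moves.
- robot.sign_off(): hands the job in; it is judged then, once.
The state is a dict: "time": time; "qpos": joint angles; "joint_vel": joint speeds; "effort": joint torques, N m; "ee_pos": TCP position; "tool_rot": TCP orientation; "force": force on the tool from outside, world axes, zero at the start; "moment": the same for the moment, N m; "opening": finger opening in m; "grasp_force": force on a finger pad.
Only numpy, scipy, OpenCV 4.12 (cv2) and the standard library are available. Lean on these libraries where they do the work, as an engineer would, in place of code of your own. Each camera call takes 0.05 s, during which the arm holds its last target. There are 200 camera calls.

## Working session

There is one attempt and no reset: what is moved stays moved. The work goes in short steps, each a Python script; the robot and the scene stay as the last script left them, time stands still between calls to the robot, and variables do not carry over. Pictures are saved under pics/ and viewed, at most 10 in all, crops included, and the job is handed in when it is done.

```bash
ls; mkdir -p pics
python3 - <<'E'
from rig import robot
import cv2,numpy as np
s=robot.get_state();print(s['time'],s['ee_pos'],s['opening'])
a=robot.grab_frame("scene");b=robot.grab_frame("top")
cv2.imwrite("pics/scene.png",a[:,:,::-1]);cv2.imwrite("pics/top.png",b[:,:,::-1])
for n in("scene","top"):print(robot.camera_info(n))
E
```

```text
pics
0.0 [ 0.18985518 -0.59510156  0.22383682] 0.0938519298286823
{'fx': 415.8819015848734, 'fy': 415.8819015848734, 'cx': 265.0627920063895, 'cy': 193.54049044221588, 'rvec': array([ 1.9123918 ,  1.42399042, -0.60677267]), 'tvec': array([-0.24806523, -0.29159153,  1.21392436])}
{'fx': 422.1916536556887, 'fy': 422.1916536556887, 'cx': 261.2710408132685, 'cy': 200.11154578396986, 'rvec': array([ 2.1734951 , -2.14130672,  0.19398347]), 'tvec': array([0.04010971, 0.60284068, 0.99765565])}
```

View pics/scene.png

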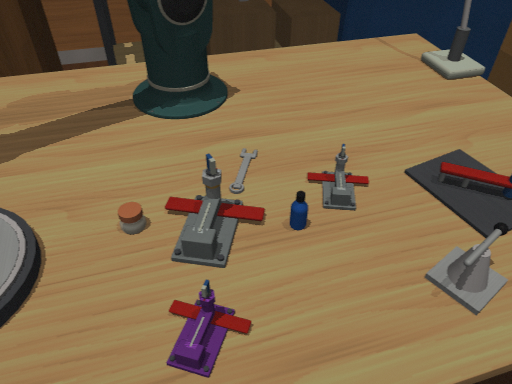

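View pics/top.png

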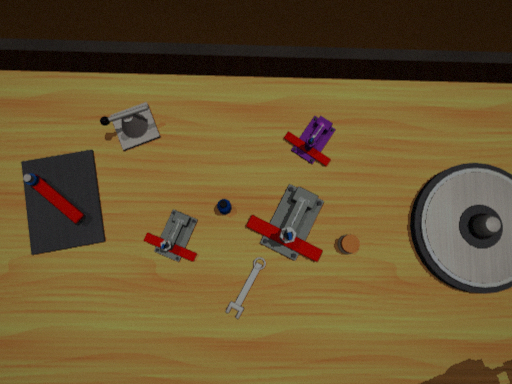

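Three look like the rest: the large grey one (scene 212,210 / top 288,236), a small grey one (scene 340,185 / top 168,246) and a purple one (scene 205,330 / top 312,140). I rule out the purple one and choose the larger grey. The bottle is at top (224,207), the jar at (347,244) and the spanner at (245,288).

```bash
cat > h.py <<'E'
import cv2,numpy as np
from rig import robot
def PK(c):
    R=cv2.Rodrigues(np.array(c['rvec'],float))[0];K=np.array([[c['fx'],0,c['cx']],[0,c['fy'],c['cy']],[0,0,1]])
    return K,R,np.array(c['tvec'],float)
def tri(obs): # [(cam,(u,v)),...] -> point, residual px
    A=[]
    for c,(u,v) in obs:
        K,R,t=PK(c);P=K@np.c_[R,t];A+=[u*P[2]-P[0],v*P[2]-P[1]]
    X=np.linalg.svd(np.array(A))[2][-1];X=X[:3]/X[3]
    return X,[np.linalg.norm(proj(c,X)-p) for c,p in obs]
def proj(c,X):
    K,R,t=PK(c);p=K@(R@np.asarray(X,float)+t);return p[:2]/p[2]
def ray_z(c,p,z):
    K,R,t=PK(c);d=R.T@np.linalg.inv(K)@[p[0],p[1],1];C=-R.T@t
    return C+d*(z-C[2])/d[2]
def rot(yaw): # tool down, closing axis y at angle yaw+90
    c,s=np.cos(yaw),np.sin(yaw);return np.array([[c,s,0],[s,-c,0],[0,0,-1.]])
E
python3 - <<'E'
from h import *
S=robot.camera_info("scene");T=robot.camera_info("top")
print(tri([(S,(209,156)),(T,(289,235))]))
for n,p in dict(bottle=(224,207),jar=(347,244),sp1=(258,262),sp2=(234,314),colend=(308,190)).items():print(n,ray_z(T,p,0.04))
st=robot.get_state();print(st['tool_rot'].round(3).tolist(),robot.camera_info("wrist"))
a=cv2.imread("pics/scene.png")[145:270,155:275];b=cv2.imread("pics/top.png")[175:270,235:335]
cv2.imwrite("pics/crop1.png",np.hstack([cv2.resize(a,(384,400),interpolation=2),cv2.resize(b,(400,400),interpolation=2)]))
E
```

```text
(array([ 0.51046409, -0.00965555,  0.14412185]), [np.float64(0.29999586700949216), np.float64(0.2410382444688359)])
bottle [0.58407838 0.14069478 0.04      ]
jar [ 0.4974802 -0.1630396  0.04     ]
sp1 [0.45096148 0.05499286 0.04      ]
sp2 [0.32791797 0.11038313 0.04      ]
colend [ 0.63038333 -0.0674095   0.04      ]
[[0.953, 0.304, -0.0], [0.304, -0.953, 0.001], [-0.0, -0.001, -1.0]] {'fx': 337.59424356423375, 'fy': 337.59424356423375, 'cx': 256.91366509654216, 'cy': 189.766227876954, 'rvec': array([-2.36674008,  1.72875858,  0.21872648]), 'tvec': array([-0.62473682, -0.02554473,  0.38920314])}
```

View pics/crop1.png

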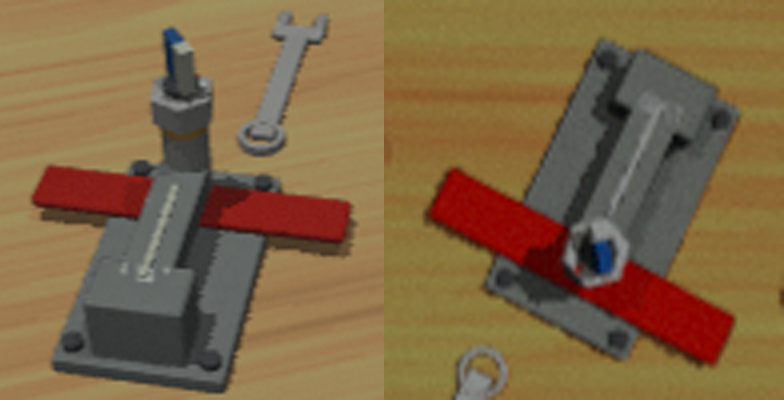

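The crop confirms the larger grey rest. Its key top triangulates to (0.510, -0.010) at z 0.144, where 0.146 is expected, and the column end is 0.13 m away at about -25°. The key's white end faces the column and sits anticlockwise of the line. Next I look with the wrist camera from two places.

Run:
```python
from h import *
K,R,t=PK(robot.camera_info("wrist"));st=robot.get_state()
C=-R.T@t;off=st['tool_rot'].T@(C-st['ee_pos']);print("cam off tool",off, "axis",st['tool_rot'].T@R.T@[0,0,1])
ims=[];P=np.array([.5105,-.0097,.31])
import json;out=[]
for yaw,d in((0.1,(-.0,.0,0)),(0.1,(0.02,-0.06,0))):
    r=rot(yaw); robot.move_ptp(P-(r@[off[0],off[1],0])*0.7+np.array(d),r)
    robot.pause(.2)
    c=robot.camera_info("wrist");im=robot.grab_frame("wrist");out.append({k:np.array(v).tolist() for k,v in c.items()})
    cv2.imwrite(f"pics/w{len(ims)}.png",im[:,:,::-1]);ims.append(im[:,:,::-1])
    print(proj(c,[.5105,-.0097,.144]),robot.get_state()['qpos'].round(3),robot.get_state()['time'])
json.dump(out,open("w.json","w"))
o=[]
for c,im in zip(out,ims):
    u,v=proj(c,[.5105,-.0097,.12]);u=int(np.clip(u,66,446));v=int(np.clip(v,75,309));print(u-66,v-75)
    o.append(cv2.resize(im[v-75:v+75,u-66:u+66],(396*1,450),interpolation=2))
cv2.imwrite("pics/w01.png",np.hstack(o))
```

```text
cam off tool [ 7.21756558e-02 -2.11895150e-05 -1.59266473e-01] axis [-2.48575635e-01  8.82142279e-04  9.68612087e-01]
[256.30830169 126.70896282] [ 0.577  0.068 -0.636  1.874  0.043  1.213 -1.544] 2.65
[193.311656   141.36578613] [ 0.631  0.12  -0.585  1.823  0.07   1.22  -1.445] 3.2583
190 50
131 63
```

View pics/w01.png

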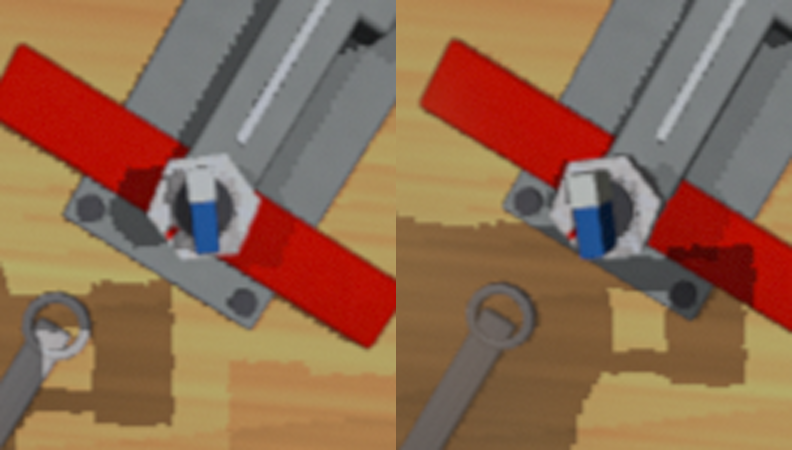

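The white end is at the top of the blade. In the full image the key top centre is at (257.7,120.3) in view 0 and (193.8,134.3) in view 1. The white line runs from (270,97) to (297,50) in view 0. The red dash is at lower left on the nut, (247,127), and the nut's corners run about (239,119) to (276,118).

Run:
```python
from h import *
import json
c0,c1=json.load(open("w.json"))
f0=lambda u,v:(190+u/3-.33,50+v/3-.33); f1=lambda u,v:(131+(u-396)/3-.33,63+v/3-.33)
print("key",tri([(c0,f0(203,211)),(c1,f1(584.5,214))]))
S=robot.camera_info("scene");T=robot.camera_info("top")
print("key4",tri([(c0,f0(203,211)),(c1,f1(584.5,214)),(S,(209,156)),(T,(289,235))]))
ang=lambda a,b:np.arctan2(*(b-a)[[1,0]])
def seg(c,p,q,z):
    a,b=ray_z(c,p,z),ray_z(c,q,z);return a.round(4),b.round(4),ang(a,b)
print("line0",seg(c0,f0(241,140),f0(322,4),.058));print("line1",seg(c1,f1(660,138),f1(740,2),.058))
print("line tri",tri([(c0,f0(241,140)),(c1,f1(660,138))]))
print("keyL",seg(c0,f0(195,255),f0(186,170),.146));print("keyR",seg(c0,f0(218,253),f0(213,168),.146));print("key1L",seg(c1,f1(579,258),f1(566,175),.146))
A=np.array([ray_z(c0,f0(*p),.110) for p in((148,207),(195,157),(230,153),(259,203),(236,250),(185,252))])
print("nutcorner ctr",A.mean(0),[ang(A.mean(0),a).round(3) for a in A],np.linalg.norm(A-A.mean(0),axis=1).round(4))
print("dash",ang(A.mean(0),ray_z(c0,f0(171,232),.110)))
# line fit, both images: bright grey pixels on the line
for i,c in enumerate((c0,c1)):
    im=cv2.imread(f"pics/w{i}.png").astype(int)
    pts=[]
    for d in np.linspace(.032,.096,60):
        best=[]
        for w in np.linspace(-.006,.006,49):
            th=-.455;X=[.5105+d*np.cos(th)-w*np.sin(th),-.0097+d*np.sin(th)+w*np.cos(th),.058]
            u=proj(c,X).round().astype(int)
            if 0<=u[0]<512 and 0<=u[1]<384: best.append((w,im[u[1],u[0]].min()))
        if best:
            b=np.array(best);wt=np.clip(b[:,1]-150,0,None)
            if wt.sum()>0: pts.append((d,(b[:,0]*wt).sum()/wt.sum()))
    p=np.array(pts);
    if len(p)>5: k=np.polyfit(p[:,0],p[:,1],1);print("fit",i,len(p),-.455+np.arctan(k[0]),"offset at axis",k[1],np.std(p[:,1]-np.polyval(k,p[:,0])))
```

```text
key (array([ 0.51728301, -0.00990511,  0.14567325]), [np.float64(0.4575601558780465), np.float64(0.4522853186165153)])
key4 (array([ 0.51407833, -0.00983783,  0.14586257]), [np.float64(3.055744410278033), np.float64(3.8392756987108423), np.float64(0.4024271901883205), np.float64(1.7464732979662512)])
line0 (array([ 0.5413, -0.0227,  0.058 ]), array([ 0.5938, -0.0478,  0.058 ]), np.float64(-0.4468567217416989))
line1 (array([ 0.5412, -0.0225,  0.058 ]), array([ 0.5947, -0.0492,  0.058 ]), np.float64(-0.46276699108525765))
line tri (array([ 0.54125426, -0.02264209,  0.05991556]), [np.float64(0.041889226961896925), np.float64(0.04150935303051017)])
keyL (array([ 0.5031, -0.0089,  0.146 ]), array([ 0.5288, -0.0036,  0.146 ]), np.float64(0.20441498893966734))
keyR (array([ 0.5044, -0.0161,  0.146 ]), array([ 0.5302, -0.0118,  0.146 ]), np.float64(0.16290016455075307))
key1L (array([ 0.5036, -0.0089,  0.146 ]), array([ 0.5292, -0.0034,  0.146 ]), np.float64(0.20957670914487836))
nutcorner ctr [ 0.51776323 -0.01204346  0.11      ] [np.float64(1.718), np.float64(0.393), np.float64(-0.3), np.float64(-1.451), np.float64(-2.497), np.float64(2.773)] [0.0211 0.0165 0.0186 0.0174 0.0185 0.0185]
dash 2.2975228678424156
fit 0 59 -0.4499596571132475 offset at axis 0.0019682353243752667 0.00013397528214791388
fit 1 59 -0.4530180011991255 offset at axis 0.002226799452495791 0.00016653021563443773
```

Measured so far:
- **Axis:** about (0.517, -0.0105), which both the line start and the key agree on. The key top is at z 0.1457.
- **Line:** -0.4515 rad.
- **Key:** about +0.19 rad, so 0.64 rad anticlockwise of the line, within the stated range.

Next I grip the key and turn it.

```bash
cat >> h.py <<'E'
AX=np.array([.517,-.0105]);LINE=-.4515
def yaw(): 
    r=robot.get_state()['tool_rot'];return np.arctan2(r[1,0],r[0,0])
def rep(tag=""):
    s=robot.get_state();print(tag,"t",round(s['time'],2),"p",s['ee_pos'].round(4),"yaw",round(yaw(),4),"F",s['force'].round(2),"M",s['moment'].round(3),"op",round(s['opening'],4),"g",round(s['grasp_force'],1),"j7",round(s['qpos'][6],3))
E
python3 - <<'E'
from h import *
for y in (.19,.19-np.pi):
    for z in(.18,.137):
        q=robot.ik([*AX,z],rot(y));print(y,z,None if q is None else np.round(q,3))
rep()
robot.move_ptp([*AX,.2],rot(.19));rep("above")
robot.pause(.2);s0=robot.get_state();rep()
print(robot.move_linear([*AX,.138],velocity=.08,threshold=6));rep("down")
robot.gripper_to(0.0);rep("grip");robot.pause(.2);rep()
E
```

```text
0.19 0.18 [ 0.485  0.335 -0.625  1.909  0.235  0.971 -1.629]
0.19 0.137 [ 0.46   0.395 -0.604  1.945  0.286  0.886 -1.671]
-2.951592653589793 0.18 [ 0.819  0.485 -1.081  1.9    0.493  1.055  1.292]
-2.951592653589793 0.137 [ 0.806  0.57  -1.083  1.936  0.601  1.004  1.206]
 t 3.26 p [ 0.4801 -0.074   0.3101] yaw 0.1013 F [-0.21 -0.8   0.08] M [-0.009  0.009  0.02 ] op 0.094 g 0.0 j7 -1.445
above t 3.85 p [ 0.5172 -0.0109  0.2009] yaw 0.1897 F [ 0.47 -0.15  0.81] M [ 0.003  0.009 -0.058] op 0.0937 g 0.0 j7 -1.609
 t 4.05 p [ 0.5175 -0.0116  0.2015] yaw 0.1881 F [-0.07  0.21 -0.39] M [ 0.012  0.014 -0.018] op 0.0942 g 0.0 j7 -1.61
False
down t 4.97 p [ 0.5173 -0.0104  0.1384] yaw 0.1901 F [-0.03  0.41  0.02] M [ 0.047  0.007 -0.019] op 0.094 g 0.0 j7 -1.669
grip t 6.25 p [ 0.5169 -0.01    0.138 ] yaw 0.1905 F [-1.03  4.18  0.01] M [0.943 0.258 0.059] op 0.0078 g 30.0 j7 -1.669
 t 6.45 p [ 0.5169 -0.01    0.138 ] yaw 0.1904 F [-0.37  5.38  0.39] M [1.274 0.277 0.053] op 0.0076 g 30.0 j7 -1.669
```

Run:
```python
from h import *
y0=yaw();A=np.array([.517,-.0095])
robot.move_ptp([*A,.138],rot(.19));robot.pause(.15);rep("nudge")
for y in list(np.linspace(.19,LINE,5)[1:]):
    robot.move_ptp([*A,.138],rot(y));rep()
robot.pause(.3);rep("end")
```

```text
nudge t 6.85 p [ 0.5169 -0.0099  0.138 ] yaw 0.1896 F [-2.16 -3.43  1.92] M [-0.691  0.461  0.032] op 0.0074 g 30.0 j7 -1.671
 t 7.12 p [ 0.517 -0.01   0.138] yaw 0.0331 F [-2.07 -5.63  1.91] M [-1.233  0.481 -0.049] op 0.0076 g 30.0 j7 -1.812
 t 7.38 p [ 0.517  -0.0101  0.138 ] yaw -0.1268 F [-2.53 -5.2   1.98] M [-1.346  0.493 -0.048] op 0.0077 g 30.0 j7 -1.957
 t 7.66 p [ 0.5169 -0.0102  0.138 ] yaw -0.2871 F [-2.9  -5.88  3.04] M [-1.46   0.56   0.005] op 0.0079 g 30.0 j7 -2.102
 t 7.93 p [ 0.5169 -0.0103  0.138 ] yaw -0.4476 F [-3.62 -7.23  3.36] M [-1.583  0.667 -0.026] op 0.0077 g 30.0 j7 -2.248
end t 8.23 p [ 0.5169 -0.0103  0.138 ] yaw -0.4466 F [-1.77 -5.37  4.  ] M [-1.531  0.731 -0.057] op 0.0079 g 30.0 j7 -2.247
```

```bash
sed -i 's/^AX=.*;LINE/AX=np.array([.517,-.0102]);LINE/' h.py
python3 - <<'E'
from h import *
import json
robot.gripper_to(.05);rep("open")
robot.move_linear([*AX,.2],velocity=.12)
r=rot(-.4515);robot.move_ptp(np.array([*AX,.29])-r@[.05,0,0],r);robot.pause(.25)
c=robot.camera_info("wrist");im=robot.grab_frame("wrist")[:,:,::-1];rep("view")
json.dump({k:np.array(v).tolist() for k,v in c.items()},open("w2.json","w"));cv2.imwrite("pics/w2.png",im)
u,v=proj(c,[*AX,.12]).astype(int);print(u,v)
v0=max(v-75,0);u0=u-75;print(u0,v0);cv2.imwrite("pics/w2c.png",cv2.resize(im[v0:v0+120,u0:u0+150],(750,600),interpolation=2))
E
```

```text
open t 9.04 p [ 0.517  -0.0095  0.138 ] yaw -0.4514 F [-0.78  1.06 -0.58] M [ 0.042  0.005 -0.045] op 0.0501 g 0.0 j7 -2.252
view t 10.5 p [0.4719 0.0115 0.2891] yaw -0.4516 F [-0.02 -0.37  0.25] M [ 0.088  0.037 -0.008] op 0.0501 g 0.0 j7 -2.165
256 126
181 51
```

View pics/w2c.png

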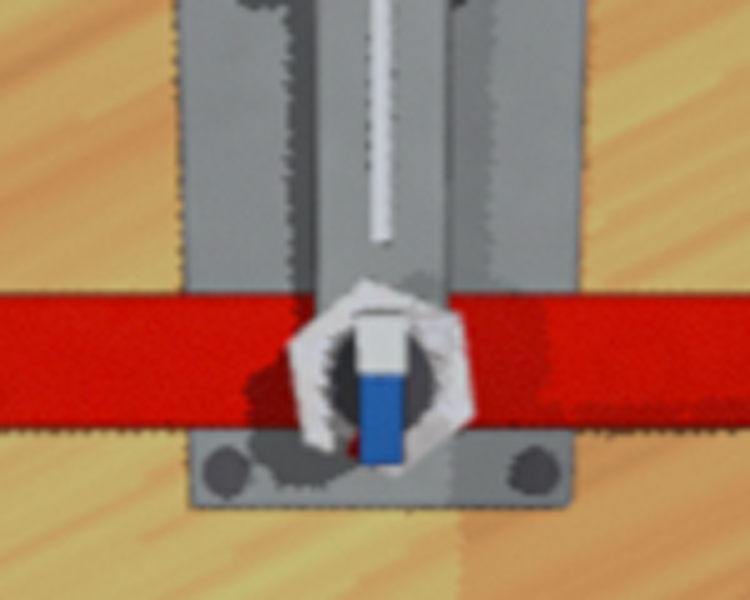

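The key (382, 315–465 in the crop) now lies along the white line (380, 0–240). The nut's corners show at about (370,280), (463,318), (476,412), (395,472) and (288,345), with the dash near (353,450). I fit the nut angle, then grip the nut.

Run:
```python
from h import *
import json
from scipy.optimize import least_squares
c=json.load(open("w2.json"));f=lambda u,v:(181+u/5-.4,51+v/5-.4)
P=np.array([ray_z(c,f(*p),.110)[:2] for p in((370,280),(463,318),(476,412),(395,472),(310,448),(288,345))])
idx=np.arange(6)
def e(x):
    a=x[2]-idx*np.pi/3;return (P-x[:2]-.0196*np.c_[np.cos(a),np.sin(a)]).ravel()
a0=np.arctan2(*(P[0]-AX)[::-1]);s=least_squares(e,[*AX,a0]);print(s.x,np.sqrt((s.fun**2).mean()))
fl=(s.x[2]-np.pi/6)%(np.pi/3);print("flat normal mod60",fl,"dash",np.arctan2(*(ray_z(c,f(353,450),.110)[:2]-s.x[:2])[::-1]))
k=[ray_z(c,f(*p),.146)[:2] for p in((382,464),(382,316))];d=k[1]-k[0];print("key",np.linalg.norm(d),np.arctan2(d[1],d[0]),np.mean(k,0))
k=[ray_z(c,f(*p),.058)[:2] for p in((381.5,238),(379.5,4))];d=k[1]-k[0];print("line",np.arctan2(d[1],d[0]))
q=robot.get_state()['qpos'].copy()
g=fl+np.pi/6
for n in range(-2,6):
    y=g+n*np.pi/3
    q=robot.ik([*AX,.113],rot(y));print(n,round(y,3),None if q is None else np.round(q,2))
```

```text
[ 0.5161947  -0.01064917 -0.28724497] 0.0006254428508929257
flat normal mod60 0.23635380576676623 dash 2.272875947339762
key 0.025781324211522887 -0.4514558366634597 [ 0.51683981 -0.01055136]
line -0.4426749512167249
-2 -1.334 [-0.33  0.39  0.35  1.99 -0.18  0.8  -2.78]
-1 -0.287 [ 0.36  0.41 -0.49  1.96  0.26  0.83 -2.12]
0 0.76 [ 0.44  0.43 -0.58  1.96  0.31  0.84 -1.12]
1 1.807 [ 0.55  0.46 -0.72  1.96  0.4   0.86 -0.15]
2 2.854 [ 0.8   0.62 -1.08  1.95  0.67  0.98  0.68]
3 3.902 [ 0.8   0.62 -1.08  1.95  0.67  0.98  1.72]
4 4.949 [-0.33  0.39  0.35  1.99 -0.18  0.8  -2.78]
5 5.996 [ 0.36  0.41 -0.49  1.96  0.26  0.83 -2.12]
```

```bash
cat >> h.py <<'E'
Z0=.114;YM=1.76
def meas(n=8):
    M=[];
    for _ in range(n):
        robot.pause(.02);s=robot.get_state();M.append([s['moment'][2],s['effort'][6],s['force'][2],*s['force'][:2]])
    M=np.array(M);return M.mean(0),M.std(0)[0]
E
python3 - <<'E'
from h import *
import json
robot.gripper_to(.07)
r=rot(YM);robot.move_ptp([*AX,.2],r);
qa=robot.ik([*AX,Z0],r);robot.move_ptp([*AX,.2],r)
qh=robot.get_state()['qpos'];qb=robot.ik([*AX,Z0-.006],r)
print(np.round(qh,4),np.round(qa,4),np.round(qb,4))
g=.74+np.pi # grip yaw, 3*60 deg on
q1=qh.copy();q1[6]+=g-YM;robot.goto_joints(q1);rep("start yaw")
E
```

```text
[ 0.5707  0.329  -0.7286  1.8868  0.2553  1.0201 -0.0775] [ 0.512   0.4498 -0.6746  1.9596  0.3679  0.8559 -0.1705] [ 0.5073  0.459  -0.6698  1.9635  0.3766  0.8447 -0.1777]
start yaw t 15.07 p [ 0.517  -0.0102  0.2001] yaw -2.4028 F [-0.11 -0.04 -1.  ] M [ 0.127 -0.104 -0.013] op 0.0701 g 0.0 j7 2.043
```

Run:
```python
from h import *
import json
print(robot.move_linear([*AX,Z0],velocity=.08,threshold=6));rep("down");print(meas())
q=robot.get_state()['qpos']
robot.gripper_to(0.0);rep("grip");robot.pause(.2);rep();print(meas())
y=yaw();r=rot(y)
qa=robot.ik([*AX,Z0],r);qb=robot.ik([*AX,Z0-.006],r);print(np.round(qa,4),np.round(qb-qa,4))
d=dict(qa=qa.tolist() if hasattr(qa,'tolist') else list(qa),dq=list(np.array(qb)-qa),y0=float(y));json.dump(d,open("nut.json","w"))
```

```text
False
down t 16.29 p [ 0.5173 -0.0102  0.1144] yaw -2.4018 F [0.51 0.44 0.84] M [ 0.132 -0.148  0.027] op 0.0698 g 0.0 j7 1.952
(array([ 4.21497575e-03, -2.39655412e-04,  1.25983633e-01, -3.26683302e-01,
        1.35562172e-01]), np.float64(0.03986607895037979))
grip t 17.07 p [ 0.5167 -0.0098  0.114 ] yaw -2.4015 F [-3.48  3.32  3.16] M [0.806 0.746 0.079] op 0.0337 g 30.0 j7 1.952
 t 17.27 p [ 0.5167 -0.0098  0.114 ] yaw -2.4016 F [-3.48  3.95  3.5 ] M [0.931 0.893 0.062] op 0.0338 g 30.0 j7 1.952
(array([ 0.01858096, -0.01829789,  3.434588  , -4.02966877,  3.7072053 ]), np.float64(0.013363745905871933))
[ 0.5097  0.449  -0.6717  1.9596  0.366   0.8553  1.9527] [-0.005   0.009   0.0053  0.0039  0.0084 -0.0112 -0.0069]
```

```bash
cat >> h.py <<'E'
import json
def turn(a,d):
    q=np.array(d['qa'])+np.array(d['dq'])*(a*1.273e-3/.006);q[6]-=a;robot.goto_joints(q)
def cw(d): return (d['y0']-yaw())%(2*np.pi)
E
python3 - <<'E'
from h import *
d=json.load(open("nut.json"))
L=[]
for a in [.2,.4,.6,.8,1.0]:
    turn(a,d);m,s=meas(5);L.append((a,cw(d),*m,s));print(*np.round(L[-1],3))
rep();json.dump(L,open("log.json","w"))
E
```

```text
0.2 0.196 -0.069 -0.307 3.362 -4.047 3.728 0.022
0.4 0.393 -0.064 -0.319 3.132 -3.733 3.527 0.024
0.6 0.59 -0.058 -0.304 3.263 -4.27 3.357 0.036
0.8 0.788 -0.066 -0.281 3.399 -4.062 2.746 0.014
1.0 0.987 -0.06 -0.275 3.491 -4.446 2.12 0.028
 t 19.41 p [ 0.5168 -0.0103  0.1127] yaw 2.895 F [-4.45  2.8   3.73] M [ 0.545  1.007 -0.055] op 0.0334 g 30.0 j7 0.965
```

Drag reads a steady -0.062 N m, so the sign convention is negative for clockwise. I continue in small steps until the torque climbs.

Run:
```python
from h import *
d=json.load(open("nut.json"));L=json.load(open("log.json"))
a=1.0;n=0
while a<4.6:
    a=round(a+.12,3);turn(a,d);m,s=meas(6);L.append((a,cw(d),*m,s));print(*np.round(L[-1][:5],3))
    n=n+1 if m[0]<-.062-.045 else 0
    if n>=2 or m[0]<-.062-.11: break
rep();json.dump(L,open("log.json","w"))
```

```text
1.12 1.107 -0.078 -0.259 4.007
1.24 1.227 -0.069 -0.259 3.867
1.36 1.347 -0.068 -0.26 4.323
1.48 1.467 -0.052 -0.26 4.255
1.6 1.587 -0.053 -0.26 4.749
1.72 1.707 -0.055 -0.26 5.062
1.84 1.827 -0.04 -0.26 5.462
1.96 1.947 -0.05 -0.26 5.546
2.08 2.067 -0.043 -0.241 7.356
2.2 2.187 -0.116 -0.21 8.876
2.32 2.307 -0.157 -0.171 11.563
 t 23.26 p [ 0.5165 -0.0106  0.1112] yaw 1.5747 F [-9.42  0.67 11.43] M [ 0.136  2.366 -0.196] op 0.0335 g 30.0 j7 -0.357
```

Run:
```python
from h import *
from scipy.optimize import curve_fit
d=json.load(open("nut.json"));L=json.load(open("log.json"))
for a in(2.40,2.48):
    turn(a,d);m,s=meas(10);L.append((a,cw(d),*m,s));print(*np.round(L[-1],3))
rep();json.dump(L,open("log.json","w"))
A=np.array(L)[3:];f=lambda x,b,k,c:b+k*np.clip(x-c,0,None)
for col,k0 in((2,-.25),(3,.25),(4,20)):
    p,C=curve_fit(f,A[:,1],A[:,col],[A[:5,col].mean(),k0,1.98]);print(col,p,np.sqrt(np.diag(C)))
g=np.linspace(1.7,2.3,61);r=[]
for k in(-.2,-.25,-.3):
    p,C=curve_fit(lambda x,b,c:b+k*np.clip(x-c,0,None),A[:,1],A[:,2],[-.055,1.98]);print(k,p,np.sqrt(np.diag(C)))
```

```text
2.4 2.387 -0.167 0.025 13.568 -10.314 0.598 0.024
2.48 2.467 -0.182 0.046 15.327 -11.089 0.346 0.029
 t 24.09 p [ 0.5164 -0.0105  0.1111] yaw 1.4147 F [-11.15   0.46  15.11] M [ 0.1    2.773 -0.232] op 0.0334 g 30.0 j7 -0.517
2 [-0.05912616 -0.33826286  2.06502395] [0.00420358 0.04179506 0.03446617]
3 [-0.26135376  1.02425921  2.15739418] [0.00782783 0.12547089 0.02650568]
4 [ 4.29052347 18.89595879  1.90500013] [0.2139951  1.45270852 0.03054443]
-0.2 [-0.0601298   1.93235101] [0.00596564 0.04716249]
-0.25 [-0.05912616  1.98810617] [0.00472997 0.03277022]
-0.3 [-0.05912616  2.03723674] [0.00417733 0.0241178 ]
```

Contact comes out at about 2.0 ± 0.05 rad of turn by moment, with joint effort giving 2.1 and vertical force 1.9. The target is 2.0 + 0.61 rad, so I finish the turn, let go and look.

Run:
```python
from h import *
d=json.load(open("nut.json"))
for a in(2.55,2.625): turn(a,d);print(cw(d),meas(8))
rep("snug");y=yaw()
robot.gripper_to(.07);rep("open")
s=robot.get_state()
robot.move_linear([*s['ee_pos'][:2],.2],velocity=.12)
r=rot(-.4515);robot.move_ptp(np.array([*AX,.29])-r@[.05,0,0],r);robot.pause(.25)
c=robot.camera_info("wrist");im=robot.grab_frame("wrist")[:,:,::-1];rep("view")
json.dump({k:np.array(v).tolist() for k,v in c.items()},open("w3.json","w"))
cv2.imwrite("pics/w3.png",im);cv2.imwrite("pics/w3c.png",cv2.resize(im[51:171,181:331],(750,600),interpolation=2))
print("grip yaw",y)
```

```text
2.5375045534768517 (array([ -0.24149047,   0.07244839,  16.95754171, -11.86825817,
         0.21512386]), np.float64(0.016329889938618253))
2.612545806681177 (array([ -0.21248171,   0.05803303,  18.50585858, -12.43915902,
         0.57143638]), np.float64(0.040316254527045264))
snug t 24.86 p [ 0.5164 -0.0105  0.111 ] yaw 1.2697 F [-12.02   0.74  18.86] M [ 0.17   3.175 -0.227] op 0.0339 g 30.0 j7 -0.663
open t 25.59 p [ 0.517  -0.0102  0.1107] yaw 1.2571 F [-0.18  0.04  0.58] M [-0.053 -0.088 -0.014] op 0.0696 g 0.0 j7 -0.676
view t 28.25 p [0.472  0.0116 0.2899] yaw -0.4514 F [ 0.26 -0.38 -0.79] M [ 0.018  0.072 -0.006] op 0.0698 g 0.0 j7 -2.162
grip yaw 1.2696822004692188
```

View pics/w3c.png

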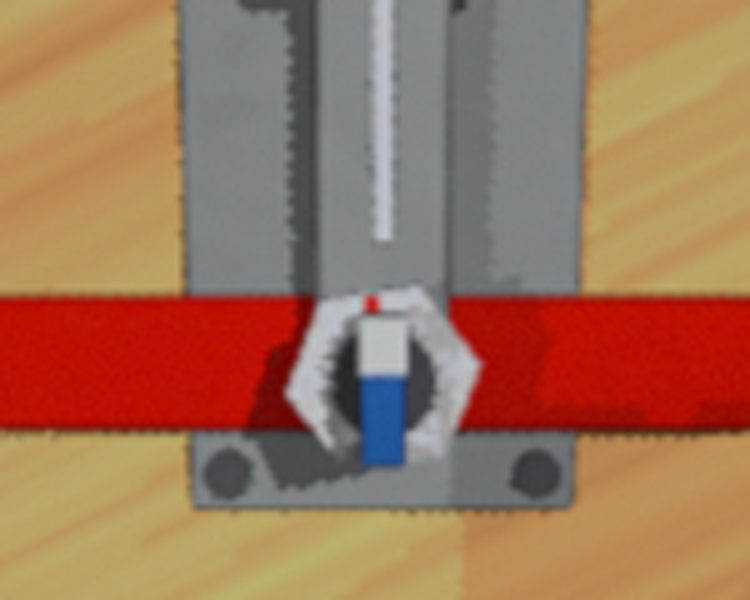

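After release the key (383, 315–465) is still on the white line (382). The red dash, now at (372,303), matches the commanded nut angle of -0.30 rad, so the nut did not slip. The torque rise of about 0.16 N m fits roughly 0.6 rad past contact. I'm handing in.

```bash
python3 -c "
from rig import robot
print(robot.sign_off())"
```

```text
the job is handed in; nothing more can be done
None
```

The job is handed in: the screw's key lies along the white line, and the jam nut is snugged about 0.6 rad (35°) past where I felt it meet the washer and released; the bottle, jar and spanner were not touched.

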